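# Serve the boiled egg and hold the spoon box open

## Robot

A 6-joint arm with a two-finger parallel gripper is mounted at the origin on the work surface. World frame = base frame: x ahead of the robot, y to its left, z up, the work surface at z = 0. Lengths are in m, angles in rad, forces in N, time in s.
With the tool pointing down it reaches from about 0.3 to 1 m from the base axis. Payload 5.1 kg.
Tool frame: the origin (TCP) lies between the finger pads, 19 mm behind the fingertips; this is the grasp point; z points along the fingers, y is the line along which they close (so a half turn about z gives the same grasp; the last joint's range is limited). The gripper opens to 95 mm and grips with 3 to 60 N. Pads are 20 mm wide; open, the fingers measure 119 mm over their backs; the gripper's body (75 mm by 180 mm) begins 59 mm behind the grasp point.
Start: joints at [-1.213, 0.124, 1.65, -0, 1.367, -0.083], TCP at [0.277, -0.588, 0.233] pointing down, gripper open.
Joint ranges: [-2.61, 2.61], [-1.02, 2.33], [0.03, 2.71], [-1.35, 4.49], [0.32, 2.68], [-2.91, 2.91]. Speed limits (rad/s): [2.57, 2.57, 3.14, 3.14, 3.14, 3.14].

## Interface

Orientations are given as a unit quaternion [x, y, z, w].
In Python, from cell import get_obs, eyes, env gives the robot as it stands.
- The arm moves only by the shell command python3 -m pendant 'ROWS' [OPENING]. ROWS is JSON, a list that holds one entry, the list of rows, each a list of 4 numbers: the shift along the tool's x, y, z in units of 0.02 m (1.0 is 0.02 m), then the turn about the tool's z in units of pi/4 rad (1.0 is pi/4 rad). In form: [[[x, y, z, roll], ...]]. A call has 1 to 10 rows; each row shifts and turns the commanded pose from where the row before left it, along the tool's axes as they then stand; what a row does not reach is not made up. A row lasts 1/12 s, in which the tool goes at most 41.7 mm and 7.16 degrees, less where a joint would pass 70% of its speed; a pose out of reach is approached as far as the arm can. A call with a number of a shift or a turn outside -1 to 1 is refused whole. A call with a gripper value outside its range is refused whole. OPENING is the opening, from -1 (shut) to 1 (fully open), set as the call begins (- or left out, the last holds). The fingers move at their own pace and stop on an object; the grip force is fixed at half the most. Time passes only in rows, so rows that do not move let the fingers close. It gives the time, the measured TCP pose, the force, the opening and the grip force at its end, in the units of the state.
- get_obs(): the state, without advancing time (a new reading comes with each control period).
- eyes.read_camera(name): name is "side" or "top"; returns a dict with "image" (480x640x3 uint8, blue, green, red), "fx", "fy", "cx", "cy" (pixels), "k1" (the pictures are not rectified: a ray, as slopes to the right and down, at radius r is drawn at 1 + k1 r^2 times it, then the intrinsics apply), "R" (3x3) and "t" (3): a world point X has camera coordinates R X + t. Camera axes: x right, y down, z forward; pixel columns grow to the right and rows downward; lengths in m; the calibration is good to about 2 mm. A picture is of the moment at which its call begins. There is no depth.
- env.finish_job(): hands the job in; it is judged then, once.
The state is a dict: "time_s": time; "q": joint angles; "joint_velocities": joint speeds; "effort": joint torques, N m; "tool_pos": TCP position; "eef_rot": TCP orientation; "force": force on the tool from outside, world axes, zero at the start; "moment": the same for the moment, N m; "opening": opening from 0.0 (shut) to 1.0 (fully open); "gripper_force": force on a finger pad.
Only numpy, scipy, OpenCV 4.12 (cv2) and the standard library are available. Lean on these libraries where they do the work, as an engineer would, in place of code of your own. Each camera call takes 0.05 s, during which the arm holds its last target. There are 200 camera calls.

## Task

Take the boiled egg out of the dark wooden stand and set it gently, not dropped, upright in the blue egg cup where that stands on the tray, and let go of it. Then lift the lid of the green spoon box with the gripper and keep holding it half open, at 45 degrees from closed, so that someone can take out a spoon: the job finishes with the gripper still holding the lid, which would fall shut if released. Leave the other egg cup, the yellow timer, the jam jar and the copper cup undisturbed.

Things in the scene. Friction and masses are not known exactly. Their poses are not given: they have to be found in the camera images.
- egg: light brown boiled egg (rigid), 44 mm thick at its widest and 58 mm tall, about 60 g, standing with the blunt end down in one hole of the stand; origin at the centre of its blunt lower end, z up through the pointed end
- egg_mid (a point): centre of the egg at its widest (44 mm across), 27 mm above its lower end, 31 mm below its tip; good height to grip. Seated in the stand or in an egg cup it is about 10 mm above the stand's top or the cup's rim
- egg_stand: dark wooden egg stand, a block 64 x 122 x 30 mm, fixed, with two 39 mm holes through it, centres 30 mm either side of the middle along its y axis; the egg is in one of them and the other is empty; origin at the centre of its underside, z up
- blue_cup: BLUE glazed ceramic egg cup with white speckles, 62 mm tall, foot 42 mm across, narrow stem, round bowl 47 mm across outside and 39 mm inside at the rim; loose (about 110 g), standing on the tray; an egg rests on the rim's inner edge, its lower end about 17 mm below the rim; origin at the centre of its foot's underside, z up
- blue_cup_rim (a point): centre of the mouth of the blue egg cup, at rim height, 62 mm above its foot; axes as the cup's, z up
- white_cup: the other egg cup, same shape, WHITE with reddish-brown speckles, empty, loose on the tray; leave it alone; origin at its foot's underside
- tray: fixed pulled-out oak tray 250 mm (x) by 380 mm (y), floor 14 mm above the shelf, rim 26 mm above the shelf; origin under its centre at the shelf's surface. The two egg cups stand in its near half (towards the robot), the other things in its far half
- timer: yellow plastic egg timer, 60 mm across, 62 mm tall, loose on the tray; leave it alone; origin at the centre of its underside
- jam_jar: ribbed glass jam jar with red cap, about 66 mm across, 94 mm tall, loose on the tray; leave it alone; origin at the centre of its underside
- copper_cup: copper measuring cup, 60 mm across, 45 mm tall, with a flat handle near the rim out to 84 mm from its centre along its +y; loose on the tray; leave it alone; origin at the centre of its underside
- spoon_box: fixed green box 140 mm (its x) by 200 mm (its y) by 100 mm high, holding egg spoons, with a hinged lid 10 mm thick on its rim that carries a light wooden tab. Origin at the centre of its underside; its -x side is the front with the tab, turned roughly towards the robot. A contact with its lid counts as a contact with this body
- lid_hinge (a point): middle of the lid's hinge line, on the box's far (+x) upper rim, 100 mm above the shelf; the hinge line runs along the box's y axis; axes as the box's
- lid_tab (a point): grip point inside the lid's wooden tab, moves with it: 170 mm from the hinge line, 6 mm to the lid's upper side. The tab (44 mm long, 24 wide along the hinge line, 12 thick) sticks straight out of the lid's front edge in the lid's plane; it ends 15 mm beyond this point, the lid's edge is 27 mm behind. Pinched across its width by a tool pointing down, it turns between the pads as the lid lifts
- lid (a joint): opening angle of the lid in rad: 0 closed, 0.785 at 45 degrees, 1.9 at its stop; the tab rises as it grows. The lid weighs about 0.28 kg and swings freely: it falls shut when let go
Not all that is in view belongs to the job. What is meant by the blue_cup is not turquoise, and is the smaller of those in its own colour. Leave any turquoise look-alike of the egg alone.

How it is judged:
By the outcome, as a careful person would: the job done as asked, in the order asked, and still so for the second after the job is handed in, while the arm keeps its last pose, push and grip.
It also fails if it takes over 53 s, if anything falls off the work surface, if the arm or the gripper's body presses on something with over 40 N, if the wrist force passes 120 N, or if a joint passes its speed limit or range.

## Working session

There is one attempt and no reset: what is moved stays moved. The work goes in short steps, Python scripts to look and compute and a shell command to move; the robot and the scene stay as the last step left them, time stands still between calls to the robot, and variables do not carry over. Pictures are saved under pics/ and viewed, at most 10 in all, crops included, and the job is handed in when it is done.

```bash
ls; mkdir -p pics; cat > h.py <<'E'
import numpy as np, cv2
from cell import get_obs, eyes, env
def cam(n): return eyes.read_camera(n)
def proj(c,X):
    p=c["R"]@np.array(X,float)+c["t"]; s=p[:2]/p[2]; s=s*(1+c["k1"]*(s@s))
    return np.array([c["fx"]*s[0]+c["cx"],c["fy"]*s[1]+c["cy"]])
def ray(c,u,v):
    K=np.array([[c["fx"],0,c["cx"]],[0,c["fy"],c["cy"]],[0,0,1.]])
    s=cv2.undistortPoints(np.array([[[u,v]]],float),K,np.array([c["k1"],0,0,0.]))[0,0]
    # model: drawn = s*(1+k1 r^2), same as OpenCV
    R=np.array(c["R"]); o=-R.T@np.array(c["t"]); d=R.T@np.array([s[0],s[1],1]); return o,d/np.linalg.norm(d)
def plane(c,u,v,z):
    o,d=ray(c,u,v); return o+d*(z-o[2])/d[2]
def tri(c1,p1,c2,p2):
    o1,d1=ray(c1,*p1);o2,d2=ray(c2,*p2)
    s=np.linalg.lstsq(np.c_[d1,-d2],o2-o1,rcond=None)[0]
    a=o1+s[0]*d1;b=o2+s[1]*d2; return (a+b)/2,np.linalg.norm(a-b)
E
python3 - <<'E'
from h import *
print(get_obs())
for n in("top","side"):
    c=cam(n); cv2.imwrite(f"pics/{n}0.png",c["image"]); print(n,c["fx"],c["cx"],c["cy"],c["k1"],np.round(c["R"],3).tolist(),(-np.array(c["R"]).T@c["t"]).round(3))
E
```

```text
pics
{'time_s': 0.0, 'q': array([-1.21260697e+00,  1.24495554e-01,  1.65164600e+00,  1.07491136e-05,
        1.36745616e+00, -8.25848303e-02]), 'joint_velocities': array([ 1.43000723e-03, -4.56863323e-04, -3.00769498e-06, -7.17426713e-04,
       -3.90171570e-05, -1.13293538e-03]), 'effort': array([-1.99131237e-04, -4.17610288e+01, -3.59926736e+01,  7.74933281e-02,
        4.93847905e-02, -1.77691627e-04]), 'tool_pos': array([ 0.27709631, -0.58733396,  0.23220972]), 'eef_rot': array([ 9.75812650e-01,  2.18606194e-01, -1.32501099e-04, -9.93748258e-04]), 'force': array([ 0.31688763,  0.80983188, -0.0902013 ]), 'moment': array([ 0.02453836, -0.00813836,  0.03708412]), 'gripper_force': 0.0, 'opening': 0.9974655430971655}
top 540.8622518503131 310.81206949056246 237.6577712152537 -0.00030160230445272024 [[0.03, -0.999, -0.01], [-0.995, -0.029, -0.097], [0.097, 0.013, -0.995]] [0.438 0.008 1.259]
side 609.4525379144766 321.04264523657855 239.3187550648992 -0.13024355611640692 [[-0.689, -0.725, -0.014], [-0.437, 0.43, -0.79], [0.579, -0.538, -0.613]] [-0.174  0.681  0.858]
```

View pics/top0.png

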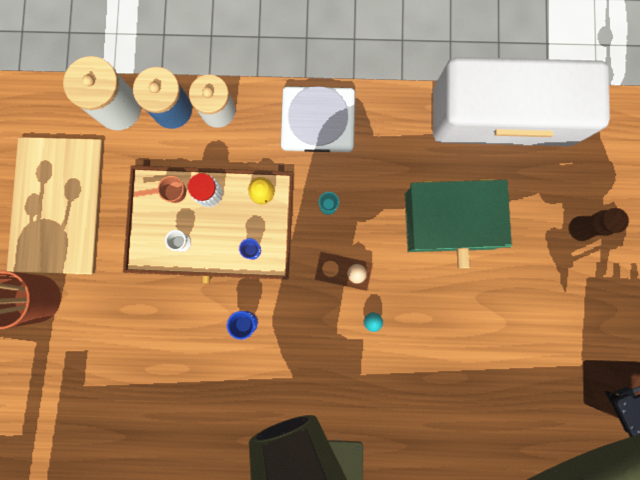

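View pics/side0.png

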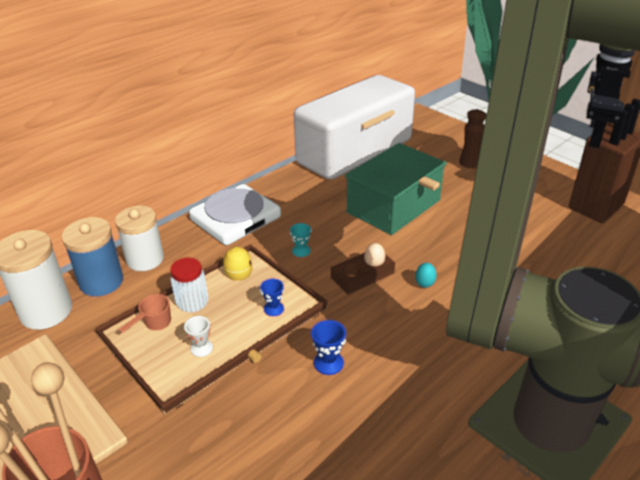

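The top view shows the egg at (357,273) in its stand, the tray's blue cup at (250,249), the larger blue cup off the tray at (242,325), and the lid tab at (463,258). The side view shows the egg at (375,255), the blue cup at (272,297) and the tab at (429,183).

```bash
python3 - <<'E'
from h import *
t=cam("top");s=cam("side")
def blob(im,lo,hi,box):
    x0,y0,x1,y1=box; h=cv2.cvtColor(im,cv2.COLOR_BGR2HSV)
    m=np.zeros(h.shape[:2],np.uint8); m[y0:y1,x0:x1]=cv2.inRange(h,lo,hi)[y0:y1,x0:x1]
    cs,_=cv2.findContours(m,cv2.RETR_EXTERNAL,cv2.CHAIN_APPROX_NONE); return max(cs,key=cv2.contourArea)
B=((108,90,40),(130,255,255))
for n,c,bx in(("top",t,(225,230,275,270)),("side",s,(250,270,300,325))):
    k=blob(c["image"],*B,bx); k=cv2.convexHull(k); print("cup",n,cv2.boundingRect(k),cv2.fitEllipse(k),cv2.minEnclosingCircle(k))
    if n=="top":
        (u,v),_,_=cv2.fitEllipse(k)
        for z in(.076,.06): print(plane(c,u,v,z))
E0=((0,20,140),(20,140,255))
ce=[]
for n,c,bx in(("top",t,(340,258,372,290)),("side",s,(355,235,395,272))):
    k=blob(c["image"],*E0,bx); print("egg",n,cv2.boundingRect(k),cv2.contourArea(k),cv2.fitEllipse(k)); ce.append(cv2.fitEllipse(k)[0])
print(tri(t,ce[0],s,ce[1]),plane(t,*ce[0],.045))
# lid corners/tab
G=((60,80,15),(90,255,150))
k=blob(t["image"],*G,(395,170,520,260)); r=cv2.approxPolyDP(cv2.convexHull(k),4,True)[:,0]; print("lid",r.tolist(),[plane(t,*p,.11).round(4).tolist() for p in r])
k=blob(t["image"],(10,40,150),(30,170,255),(452,246,474,272));print("tab",cv2.boundingRect(k),cv2.minAreaRect(k))
crops=[(t,(225,225)),(t,(320,240)),(t,(438,225)),(s,(245,265)),(s,(350,225)),(s,(395,155))]
im=[cv2.resize(c["image"][y:y+65,x:x+65],(260,260),interpolation=cv2.INTER_CUBIC) for c,(x,y) in crops]
cv2.imwrite("pics/crops.png",np.vstack([np.hstack(im[:3]),np.hstack(im[3:])]))
E
```

```text
cup top (239, 238, 22, 21) ((249.6498565673828, 248.56947326660156), (20.011783599853516, 21.870515823364258), 125.33745574951172) ((249.8235321044922, 248.76470947265625), 10.918169975280762)
[0.52485973 0.15743343 0.076     ]
[0.52603956 0.15944851 0.06      ]
cup side (260, 279, 24, 37) ((272.4079284667969, 296.611083984375), (27.521894454956055, 37.523014068603516), 175.7801055908203) ((272.5, 297.0), 18.33721923828125)
egg top (349, 265, 18, 19) 250.5 ((357.17083740234375, 274.2956237792969), (17.56830596923828, 18.379405975341797), 11.442154884338379)
egg side (365, 242, 22, 24) 376.5 ((375.2344665527344, 253.56387329101562), (20.25339698791504, 23.82454490661621), 171.10311889648438)
(array([ 0.47721141, -0.08140393,  0.04425728]), np.float64(0.0017431009852579213)) [ 0.47653834 -0.08193049  0.045     ]
lid [[506, 181], [510, 244], [409, 250], [406, 194], [412, 183]] [[0.6841, -0.3921, 0.11], [0.5484, -0.3999, 0.11], [0.5293, -0.186, 0.11], [0.6497, -0.1781, 0.11], [0.674, -0.1906, 0.11]]
tab (452, 248, 22, 24) ((462.5, 259.5), (23.0, 21.0), 90.0)
```

View pics/crops.png

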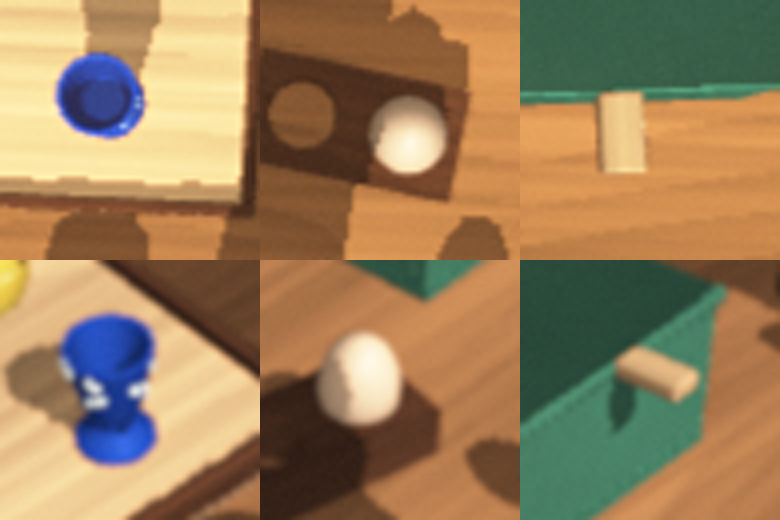

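```bash
python3 - <<'E'
from h import *
t=cam("top");s=cam("side")
im=t["image"]; h=cv2.cvtColor(im,cv2.COLOR_BGR2HSV)
# tab: light wood rows 252..266 sub-pixel edges by brightness gradient
g=cv2.GaussianBlur(h[:,:,1].astype(float),(0,0),.7)
for v in range(252,267,2):
    print(v,h[v,454:474,1].tolist())
print([h[v,464].tolist() for v in range(244,274)])
cup=plane(t,249.75,249.2,.076);print("cup",cup,proj(s,cup),"expect 271.8 286.3", tri(t,(249.75,249.2),s,(271.8,286.3)))
egg=plane(t,357.25,273.6,.042);print("egg",egg,proj(s,egg))
for u,v,z in((463.4,248,.112),(464,268,.112),(438,248.2,.11),(503,246.5,.11),(506,181,.11),(412,183,.11)): print(plane(t,u,v,z).round(4))
# side view of tab end centre
e=plane(t,464,268,.112); print("tab end in side",proj(s,e))
E
```

```text
252 [157, 156, 154, 136, 120, 118, 110, 109, 106, 106, 105, 108, 107, 111, 125, 146, 155, 157, 156, 155]
254 [155, 153, 157, 143, 119, 114, 112, 108, 106, 102, 106, 108, 105, 108, 122, 147, 156, 156, 157, 156]
256 [152, 152, 155, 148, 123, 118, 111, 110, 105, 105, 104, 107, 107, 108, 109, 132, 150, 153, 153, 154]
258 [152, 153, 154, 149, 122, 118, 111, 110, 105, 103, 106, 106, 107, 109, 119, 139, 152, 153, 153, 157]
260 [153, 154, 154, 149, 125, 119, 111, 109, 109, 103, 107, 107, 105, 108, 113, 136, 157, 157, 157, 157]
262 [153, 153, 156, 152, 128, 118, 112, 110, 107, 105, 103, 108, 107, 106, 112, 136, 152, 157, 156, 157]
264 [158, 158, 160, 149, 126, 118, 112, 109, 108, 107, 105, 107, 104, 105, 109, 132, 155, 155, 156, 156]
266 [157, 157, 158, 152, 130, 120, 113, 110, 109, 103, 101, 104, 106, 105, 109, 133, 151, 158, 156, 157]
[[73, 105, 95], [73, 105, 95], [73, 107, 98], [59, 62, 131], [18, 114, 212], [18, 112, 239], [19, 106, 241], [20, 106, 239], [20, 105, 240], [19, 104, 241], [19, 106, 240], [19, 105, 241], [19, 104, 241], [20, 106, 241], [19, 106, 241], [20, 106, 242], [20, 107, 241], [20, 104, 242], [20, 103, 242], [20, 104, 242], [19, 105, 242], [20, 105, 242], [20, 101, 243], [22, 96, 249], [15, 133, 227], [14, 157, 213], [14, 158, 215], [14, 156, 218], [14, 154, 220], [14, 158, 208]]
cup [0.52347895 0.15715609 0.076     ] [274.02814921 284.99363567] expect 271.8 286.3 (array([0.52511963, 0.15905187, 0.07249748]), np.float64(0.003980979081927737))
egg [ 0.47819791 -0.08229711  0.042     ] [375.54426938 254.00309271]
[ 0.5368 -0.3007  0.112 ]
[ 0.4944 -0.3021  0.112 ]
[ 0.5349 -0.2475  0.11  ]
[ 0.5426 -0.3851  0.11  ]
[ 0.6841 -0.3921  0.11  ]
[ 0.674  -0.1906  0.11  ]
tab end in side [436.93635873 183.75844473]
```

```bash
python3 - <<'E'
from h import *
t=cam("top");s=cam("side")
def rim(c,box):
    x0,y0,x1,y1=box; im=c["image"][y0:y1,x0:x1].astype(float); f=im[...,0]-im[...,2]
    up=cv2.resize(f,None,fx=8,fy=8,interpolation=cv2.INTER_LINEAR); m=((up>0)*255).astype(np.uint8)
    k=max(cv2.findContours(m,cv2.RETR_EXTERNAL,cv2.CHAIN_APPROX_NONE)[0],key=cv2.contourArea)
    return (cv2.convexHull(k)[:,0]+.5)/8-.5+[x0,y0]
ht=rim(t,(232,232,270,268)); hs=rim(s,(250,270,298,325))
print("top",ht.min(0),ht.max(0),"side",hs.min(0),hs.max(0))
# predicted outline of rim circle for candidates: extreme left/top in top, left/right/top in side
a=np.linspace(0,2*np.pi,90)
for X in((.5235,.157),(.5245,.158),(.525,.159),(.526,.159)):
    C=np.c_[X[0]+.0235*np.cos(a),X[1]+.0235*np.sin(a),0*a+.076]
    pt=np.array([proj(t,p) for p in C]);ps=np.array([proj(s,p) for p in C])
    print(X,pt.min(0).round(1),pt.max(0).round(1),ps.min(0).round(1),ps.max(0).round(1))
E
```

```text
top [238.4375 237.6875] [260.5625 259.1875] side [259.3125 277.8125] [283.6875 315.8125]
(0.5235, 0.157) [239.1 238.5] [260.5 259.9] [261.8 276.8] [286.4 293.3]
(0.5245, 0.158) [238.7 238.1] [260.1 259.4] [261.1 276.8] [285.6 293.3]
(0.525, 0.159) [238.3 237.8] [259.6 259.2] [260.5 276.9] [285.1 293.4]
(0.526, 0.159) [238.3 237.4] [259.6 258.7] [260.2 276.7] [284.7 293.2]
```

```bash
python3 -m pendant '[[[0,-1,0,0.125],[0,-1,0,0.125],[0,-1,0,0.125],[0,-1,0,0.12],[0,-1,0,0],[0,-1,0,0],[0,-1,0,0],[0,-1,0,0],[0,-1,0,0],[0,-1,0,0]]]' 1
```

```text
time_s: 1.23
tool_pos: [0.2479, -0.3909, 0.2335]
eef_rot: [1.0, 0.026, 0.0, 0.0]
force: [0.4, -0.6, 1.0]
opening: 0.999
gripper_force: 0.0
```

```bash
python3 -m pendant '[[[0.8,-1,0,0],[0.8,-1,0,0],[0.8,-1,0,0],[0.8,-1,0,0],[0.8,-1,0,0],[0.8,-1,0,0],[0.8,-1,0,0],[0.8,-1,0,0],[0.8,-1,0,0],[0.8,-1,0,0]]]' && python3 -m pendant '[[[0.8,-1,0,0],[0.8,-1,0,0],[0.8,-0.9,0,0],[0.8,-0.9,0,0],[0.8,-0.8,0,0],[0,0,0,0],[0,0,0,0]]]'
```

```text
time_s: 2.07
tool_pos: [0.398, -0.1827, 0.2337]
eef_rot: [1.0, 0.026, 0.0, 0.0]
force: [-0.2, -0.7, -1.1]
opening: 0.999
gripper_force: 0.0
time_s: 2.65
tool_pos: [0.4728, -0.0872, 0.2335]
eef_rot: [1.0, 0.027, -0.0, 0.0]
force: [-0.7, -0.2, 0.4]
opening: 1.0
gripper_force: 0.0
```

```bash
python3 -m pendant '[[[0.15,-0.13,1,0],[0.15,-0.13,1,0],[0,0,1,0],[0,0,1,0],[0,0,1,0],[0,0,1,0],[0,0,0.7,0],[0,0,0.5,0],[0,0,0,0],[0,0,0,0]]]'; python3 - <<'E'
from h import *
t=cam("top");s=cam("side")
a=cv2.resize(t["image"][230:310,310:420],(440,320),interpolation=cv2.INTER_CUBIC);b=cv2.resize(s["image"][210:310,320:430],(352,320),interpolation=cv2.INTER_CUBIC)
cv2.imwrite("pics/hover.png",np.hstack([a,b])); print(get_obs()["tool_pos"])
E
```

```text
time_s: 3.48
tool_pos: [0.4779, -0.0828, 0.0894]
eef_rot: [1.0, 0.026, -0.0, -0.0]
force: [-0.1, 0.4, 0.4]
opening: 1.0
gripper_force: 0.0
[ 0.47903387 -0.08286707  0.09080001]
```

View pics/hover.png

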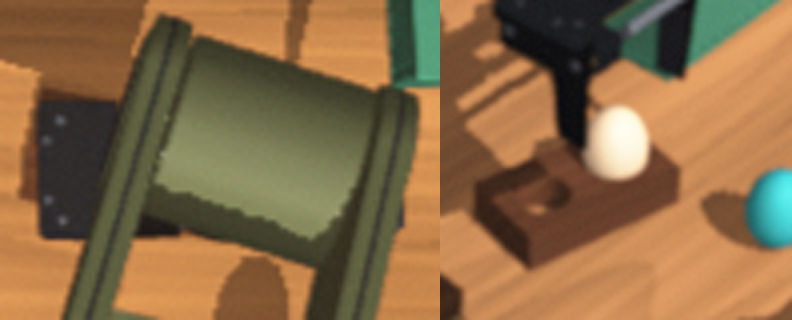

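The hover view shows the +y finger beside the egg (side picture, about (362,250)) and the egg clear of it. I'll lower and close now.

```bash
python3 -m pendant '[[[0,0,0.6,0],[0,0,0.6,0],[0,0,0.4,0],[0,0,0.2,0],[0,0,0,0],[0,0,0,0]]]'; python3 -m pendant '[[[0,0,0,0],[0,0,0,0],[0,0,0,0],[0,0,0,0],[0,0,0,0],[0,0,0,0],[0,0,0,0],[0,0,0,0],[0,0,0,0],[0,0,0,0]]]' -1
```

```text
time_s: 4.08
tool_pos: [0.4779, -0.0822, 0.0528]
eef_rot: [1.0, 0.026, -0.001, -0.0]
force: [1.1, -1.1, -0.1]
opening: 1.001
gripper_force: 0.0
time_s: 4.92
tool_pos: [0.4779, -0.079, 0.0534]
eef_rot: [1.0, 0.025, -0.0, -0.004]
force: [-0.4, 13.4, 4.1]
opening: 0.453
gripper_force: 30.0
```

```bash
python3 -m pendant '[[[0,-0.2,0,0],[0,0,0,0],[0,0,0,0]]]';python3 -m pendant '[[[0,0,-0.3,0],[0,0,-0.5,0],[0,0,-0.8,0],[0,0,-1,0],[0,0,-1,0],[0,0,-1,0],[0,0,-1,0],[0,0,-0.6,0],[0,0,0,0],[0,0,0,0]]]'
```

```text
time_s: 5.17
tool_pos: [0.478, -0.0782, 0.0534]
eef_rot: [1.0, 0.026, -0.0, -0.0]
force: [-0.3, -0.1, 0.5]
opening: 0.45
gripper_force: 30.0
time_s: 6.0
tool_pos: [0.4784, -0.0786, 0.1782]
eef_rot: [1.0, 0.026, 0.001, 0.0]
force: [0.2, -0.3, -1.1]
opening: 0.451
gripper_force: 30.0
```

```bash
python3 -m pendant '[[[0.3,-0.6,0,0],[0.3,-1,0,0],[0.3,-1,0,0],[0.3,-1,0,0],[0.3,-1,0,0],[0.3,-1,0,0],[0.3,-1,0,0],[0.3,-1,0,0],[0.3,-1,0,0],[0.3,-1,0,0]]]';python3 -m pendant '[[[0,-1,0,0],[0,-0.8,0,0],[0,-0.5,0,0],[0,0,0.8,0],[0,0,0.8,0],[0,0,0.4,0],[0,0,0,0],[0,0,0,0],[0,0,0,0]]]'; python3 - <<'E'
from h import *
s=cam("side"); o=get_obs(); print(o["tool_pos"],o["opening"])
cv2.imwrite("pics/overcup.png",cv2.resize(s["image"][225:325,215:325],(660,600),interpolation=cv2.INTER_CUBIC))
E
```

```text
time_s: 6.83
tool_pos: [0.527, 0.1174, 0.1751]
eef_rot: [1.0, 0.026, -0.002, 0.0]
force: [-0.2, -0.8, -0.3]
opening: 0.45
gripper_force: 30.0
time_s: 7.58
tool_pos: [0.526, 0.1623, 0.138]
eef_rot: [1.0, 0.026, 0.0, -0.0]
force: [0.1, 0.1, 0.2]
opening: 0.448
gripper_force: 30.0
[0.52623995 0.16234642 0.13839909] 0.4494607143613602
```

View pics/overcup.png

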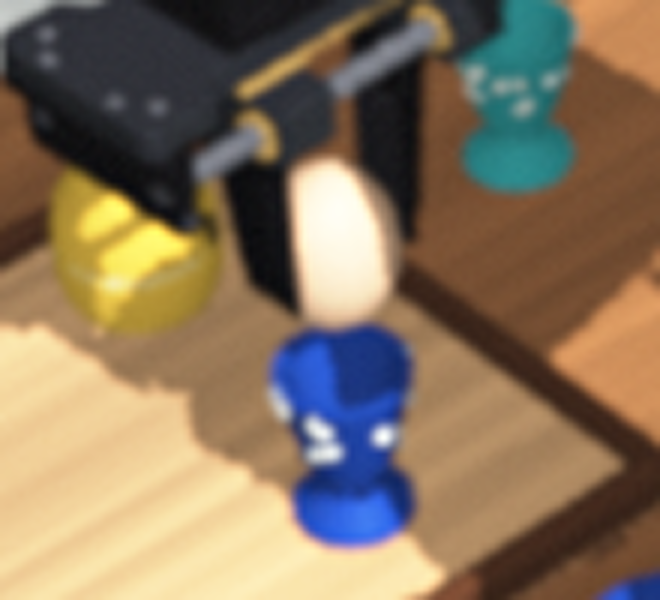

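```bash
python3 - <<'E'
from h import *
s=cam("side"); T=get_obs()["tool_pos"]; print(T)
im=s["image"].astype(float)
# egg right edge & top/bottom: light, low saturation
x0,y0=255,242; f=im[y0:285,x0:292]; hsv=cv2.cvtColor(s["image"],cv2.COLOR_BGR2HSV)
for v in(258,262,266,270): print(v,[tuple(map(int,s["image"][v,u][[2,0]])) for u in range(274,286)])
a=np.linspace(0,2*np.pi,60)
def egg(P): # P centre of widest
    pts=[]
    for ph in np.linspace(-np.pi/2,np.pi/2,41):
        z=(.031 if ph>0 else .027)*np.sin(ph); r=.022*np.cos(ph)
        pts+= [proj(s,(P[0]+r*np.cos(b),P[1]+r*np.sin(b),P[2]+z)) for b in a]
    return np.array(pts)
for d in((0,0,-.013),(0,-.004,-.013),(.003,0,-.013),(0,0,-.009),(0,.003,-.013)):
    p=egg(T+d); print(d,p.min(0).round(1),p.max(0).round(1))
for X in((.5255,.1592),(.526,.160),(.527,.161),(.5265,.1627)):
    C=np.array([proj(s,(X[0]+.0235*np.cos(b),X[1]+.0235*np.sin(b),.076)) for b in a]);F=np.array([proj(s,(X[0]+.021*np.cos(b),X[1]+.021*np.sin(b),.014)) for b in a])
    print(X,"rim",C.min(0).round(1),C.max(0).round(1),"foot",F.min(0).round(1),F.max(0).round(1))
E
```

```text
[0.52632082 0.16240672 0.13855748]
258 [(255, 230), (254, 196), (218, 143), (171, 112), (146, 95), (111, 74), (63, 46), (27, 26), (17, 20), (24, 20), (52, 27), (88, 40)]
262 [(255, 235), (255, 234), (255, 221), (250, 186), (205, 135), (159, 104), (123, 82), (73, 52), (31, 28), (39, 22), (80, 36), (112, 48)]
266 [(254, 229), (254, 228), (255, 223), (254, 205), (238, 167), (188, 123), (151, 98), (129, 78), (110, 54), (110, 47), (118, 51), (124, 54)]
270 [(253, 218), (253, 213), (253, 212), (253, 202), (242, 172), (190, 124), (131, 82), (89, 52), (64, 33), (60, 25), (68, 30), (79, 35)]
(0, 0, -0.013) [257.4 250.9] [281.1 279.2]
(0, -0.004, -0.013) [259.  249.9] [282.7 278.2]
(0.003, 0, -0.013) [256.4 250.1] [280.  278.4]
(0, 0, -0.009) [257.2 249.2] [281.  277.6]
(0, 0.003, -0.013) [256.1 251.6] [279.8 279.9]
(0.5255, 0.1592) rim [260.3 276.9] [284.8 293.4] foot [263.9 300.9] [285.1 315.8]
(0.526, 0.16) rim [259.8 276.9] [284.3 293.4] foot [263.5 301. ] [284.7 315.9]
(0.527, 0.161) rim [259.  276.9] [283.6 293.4] foot [262.7 301. ] [284.  315.9]
(0.5265, 0.1627) rim [258.5 277.5] [283.1 294. ] foot [262.2 301.5] [283.5 316.4]
```

```bash
python3 -m pendant '[[[0,0.07,0.4,0],[0,0,0.4,0],[0,0,0.4,0],[0,0,0.3,0],[0,0,0.15,0],[0,0,0,0],[0,0,0,0]]]';python3 -m pendant '[[[0,0,0.1,0],[0,0,0.05,0],[0,0,0.05,0],[0,0,0,0],[0,0,0,0]]]'
```

```text
time_s: 8.27
tool_pos: [0.5255, 0.1611, 0.104]
eef_rot: [1.0, 0.026, -0.0, -0.0]
force: [0.4, 1.1, -1.0]
opening: 0.453
gripper_force: 30.0
time_s: 8.68
tool_pos: [0.5261, 0.1613, 0.1012]
eef_rot: [1.0, 0.026, 0.001, -0.0]
force: [-0.7, 1.2, 3.6]
opening: 0.449
gripper_force: 30.0
```

```bash
python3 -m pendant '[[[0,0,0.05,0],[0,0,0,0],[0,0,0,0],[0,0,0,0]]]'; python3 - <<'E'
from h import *
s=cam("side"); o=get_obs(); print(o["tool_pos"],o["force"])
cv2.imwrite("pics/seated.png",cv2.resize(s["image"][235:325,225:325],(600,540),interpolation=cv2.INTER_CUBIC))
E
```

```text
time_s: 9.02
tool_pos: [0.5266, 0.1614, 0.1011]
eef_rot: [1.0, 0.026, 0.001, -0.0]
force: [-1.7, 0.6, 7.2]
opening: 0.453
gripper_force: 30.0
[0.52656683 0.16143016 0.10109518] [-1.67619013e+00  6.07076399e-03  6.44468529e+00]
```

View pics/seated.png

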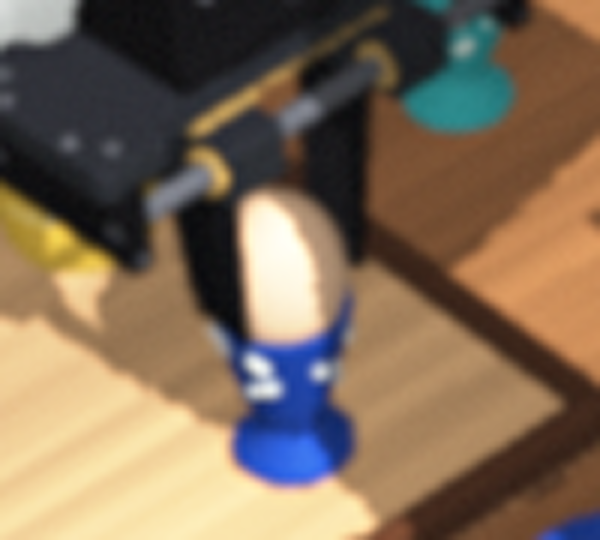

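The egg sits in the blue cup's mouth at about (271,286), upright between the fingers. I'll ease off slightly and open.

```bash
python3 -m pendant '[[[-0.03,0,-0.03,0],[0,0,0,0],[0,0,0,0]]]';python3 -m pendant '[[[0,0,0,0],[0,0,0,0],[0,0,0,0],[0,0,0,0],[0,0,0,0],[0,0,0,0],[0,0,0,0],[0,0,0,0]]]' 0.9; python3 -m pendant '[[[0,0,-0.3,0],[0,0,-0.7,0],[0,0,-1,0],[0,0,-1,0],[0,0,-1,0],[0,0,-1,0],[0,0,-1,0],[0,0,-0.5,0],[0,0,0,0]]]'
```

```text
time_s: 9.32
tool_pos: [0.5257, 0.1614, 0.101]
eef_rot: [1.0, 0.026, 0.001, -0.0]
force: [-0.3, 1.4, 5.5]
opening: 0.446
gripper_force: 30.0
time_s: 9.98
tool_pos: [0.525, 0.161, 0.1]
eef_rot: [1.0, 0.026, -0.0, 0.0]
force: [-0.2, 0.3, 0.3]
opening: 0.932
gripper_force: 0.0
time_s: 10.73
tool_pos: [0.5266, 0.1613, 0.2337]
eef_rot: [1.0, 0.026, 0.003, -0.001]
force: [-0.5, 0.2, -0.5]
opening: 0.953
gripper_force: 0.0
```

```bash
python3 -m pendant '[[[-0.1,0.7,0,0],[-0.1,1,0,0],[-0.1,1,0,0],[-0.1,1,0,0],[-0.1,1,0,0],[-0.1,1,0,0],[-0.1,1,0,0],[-0.1,1,0,0],[-0.1,1,0,0],[-0.1,1,0,0]]]';python3 -m pendant '[[[-0.1,1,0,0],[-0.1,1,0,0],[-0.1,1,0,0],[-0.1,1,0,0],[-0.1,1,0,0],[-0.1,1,0,0],[-0.1,1,0,0],[-0.1,1,0,0],[-0.1,1,0,0],[-0.1,1,0,0]]]';python3 -m pendant '[[[0,1,0,0],[0,1,0,0],[0,0.8,0,0],[0,0.5,0,0],[0,0,0.5,0],[0,0,1,0],[0,0,1,0],[0,0,0.5,0],[0,0,0,0],[0,0,0,0]]]'; python3 - <<'E'
from h import *
t=cam("top");s=cam("side"); o=get_obs(); print(o["tool_pos"])
R=lambda im,w,h:cv2.resize(im,(w,h),interpolation=cv2.INTER_CUBIC)
cv2.imwrite("pics/tab.png",np.hstack([R(t["image"][225:275,225:275],250,250),R(s["image"][235:325,225:325],278,250),R(s["image"][140:240,370:470],250,250)]))
E
```

```text
time_s: 11.57
tool_pos: [0.5143, -0.0346, 0.2283]
eef_rot: [1.0, 0.026, -0.001, -0.0]
force: [0.2, -0.6, -0.6]
opening: 0.95
gripper_force: 0.0
time_s: 12.4
tool_pos: [0.5048, -0.2352, 0.2283]
eef_rot: [1.0, 0.026, -0.001, -0.001]
force: [0.0, 0.5, 0.1]
opening: 0.953
gripper_force: 0.0
time_s: 13.23
tool_pos: [0.5087, -0.2995, 0.1691]
eef_rot: [1.0, 0.026, -0.001, -0.001]
force: [0.2, -0.3, -0.5]
opening: 0.952
gripper_force: 0.0
[ 0.50972603 -0.30045053  0.17128858]
```

View pics/tab.png

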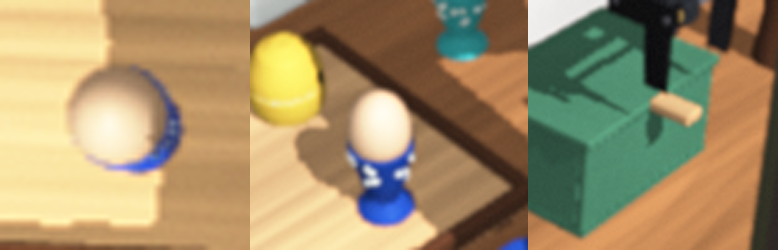

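The egg stands upright in the blue cup in both views, and the fingers straddle the tab at about (440,183) in the side view. I'll lower onto it and pinch.

```bash
python3 -m pendant '[[[0,0,0.6,0],[0,0,0.9,0],[0,0,0.8,0],[0,0,0.6,0],[0,0,0.3,0],[0,0,0,0],[0,0,0,0]]]'; python3 -m pendant '[[[0,0,0,0],[0,0,0,0],[0,0,0,0],[0,0,0,0],[0,0,0,0],[0,0,0,0],[0,0,0,0],[0,0,0,0],[0,0,0,0],[0,0,0,0]]]' -1
```

```text
time_s: 13.92
tool_pos: [0.5092, -0.3005, 0.1062]
eef_rot: [1.0, 0.026, 0.0, 0.0]
force: [-0.7, -0.1, -0.4]
opening: 0.947
gripper_force: 0.0
time_s: 14.75
tool_pos: [0.509, -0.3004, 0.106]
eef_rot: [1.0, 0.026, -0.0, -0.0]
force: [0.6, -0.3, -0.2]
opening: 0.306
gripper_force: 0.0
```

```bash
python3 -m pendant '[[[0,0,0,0],[0,0,0,0],[0,0,0,0],[0,0,0,0],[0,0,0,0]]]'; python3 -c "
import numpy as np
p=lambda a:np.array([-.17*np.cos(a)+.006*np.sin(a),.17*np.sin(a)+.006*np.cos(a)])
A=np.deg2rad(np.arange(0,46,3.0)); P=np.array([p(a) for a in A]); print((np.diff(P,axis=0)/.02).round(2).tolist(),(P[-1]-P[0]))"
```

```text
time_s: 15.17
tool_pos: [0.5089, -0.299, 0.1059]
eef_rot: [1.0, 0.026, -0.0, -0.002]
force: [-0.7, 4.3, 3.0]
opening: 0.248
gripper_force: 30.0
[[0.03, 0.44], [0.05, 0.44], [0.07, 0.44], [0.1, 0.43], [0.12, 0.43], [0.14, 0.42], [0.16, 0.41], [0.18, 0.41], [0.21, 0.39], [0.23, 0.38], [0.25, 0.37], [0.26, 0.36], [0.28, 0.34], [0.3, 0.33], [0.32, 0.31]] [0.05403449 0.11845079]
```

```bash
python3 -m pendant '[[[0.03,-0.07,-0.44,0],[0.05,0,-0.44,0],[0.07,0,-0.44,0],[0.1,0,-0.43,0],[0.12,0,-0.43,0],[0,0,0,0],[0,0,0,0]]]';python3 -m pendant '[[[0.14,0,-0.42,0],[0.16,0,-0.41,0],[0.18,0,-0.41,0],[0.21,0,-0.39,0],[0.23,0,-0.38,0],[0,0,0,0],[0,0,0,0]]]'
```

```text
time_s: 15.75
tool_pos: [0.5166, -0.2985, 0.1505]
eef_rot: [1.0, 0.026, 0.0, 0.0]
force: [-0.8, 1.8, -0.2]
opening: 0.249
gripper_force: 30.0
time_s: 16.33
tool_pos: [0.5352, -0.2975, 0.1909]
eef_rot: [1.0, 0.026, 0.0, -0.0]
force: [-1.0, 3.5, 0.4]
opening: 0.249
gripper_force: 30.0
```

```bash
python3 -m pendant '[[[0.25,0,-0.37,0],[0.26,0,-0.36,0],[0.28,0,-0.34,0],[0.3,0,-0.33,0],[0.32,0,-0.31,0],[0,0,0,0],[0,0,0,0],[0,0,0,0]]]'; python3 - <<'E'
from h import *
t=cam("top");s=cam("side"); o=get_obs(); print(o["tool_pos"],o["force"],o["opening"])
R=lambda im,w,h:cv2.resize(im,(w,h),interpolation=cv2.INTER_CUBIC)
cv2.imwrite("pics/lid.png",np.hstack([R(t["image"][160:280,390:530],420,360),R(s["image"][120:240,335:455],360,360)]))
E
```

```text
time_s: 17.0
tool_pos: [0.5639, -0.2958, 0.2248]
eef_rot: [1.0, 0.026, 0.001, -0.0]
force: [2.1, 4.8, -2.5]
opening: 0.253
gripper_force: 30.0
[ 0.56370038 -0.29580375  0.22461818] [ 3.12797597  5.00820101 -1.62638218] 0.24770595929143163
```

View pics/lid.png

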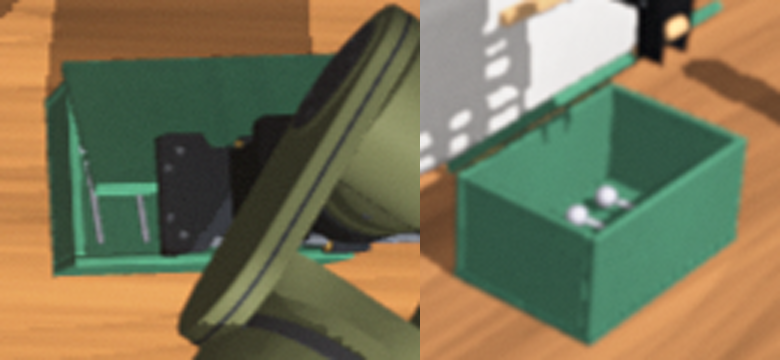

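The top view shows the box open with the spoons visible. In the side view the lid appears almost edge-on, which means roughly 45° from that camera. The tab height of 0.2246 m also gives 45°. The grip is holding, so I'll hand in.

```bash
python3 -m pendant '[[[0,0,0,0],[0,0,0,0],[0,0,0,0],[0,0,0,0]]]'; python3 -c "
from cell import env; print(env.finish_job())"
```

```text
time_s: 17.43
tool_pos: [0.5637, -0.2958, 0.2246]
eef_rot: [1.0, 0.026, 0.001, -0.0]
force: [3.0, 5.4, -1.4]
opening: 0.249
gripper_force: 30.0
the job is handed in; nothing more can be done
None
```

The egg is standing upright and released in the blue cup on the tray, the gripper is holding the spoon box lid open at about 45°, and the job was handed in at about 17.4 s; the hand-in returned no verdict.

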